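Swap the dish behind the canisters

TASK

Stand both steel canisters from the tiled shelf on the dark side board, then take the round lidded dish from behind them to the white serving tray, and after that put the square lidded dish from the tray away on the middle of the pine trivet, in the round dish's old place. Finally put each canister back on the very spot where it stood at the start. Keep all four upright throughout, and leave the stack of plates and the teal bowl as they are.

Things in the scene. Friction and masses are not known exactly. Their poses are not given: they have to be found in the camera images.
- round_canister: Round stainless canister with a flat clamped-on lid (one rigid piece), 58 mm diameter, 105 mm tall, about 0.3 kg. Origin: centre of its underside, z up. A latch on its +y and its -y side stands 5 mm proud (16 mm wide, 61 to 91 mm up), so it is best gripped across its own x, near the top. It stands on the shelf in front of (nearer the robot than) the round dish, beside the square canister; which of the two is on the left varies.
- square_canister: Square stainless canister with a flat clamped-on lid (one rigid piece), 58 x 58 mm, 105 mm tall, about 0.3 kg. Origin: centre of its underside, z up, sides along its x and y. Latches on its +y and -y sides as on the round canister: best gripped across its own x, near the top.
- round_dish: Round white porcelain banchan dish with a fixed lid and a small knob, 54 mm diameter, straight wall from 5 to 37 mm up, lid top 46 mm, knob top 58 mm, about 0.22 kg. Origin: centre of its underside, z up. At the start it stands on the trivet behind the canisters.
- square_dish: Square white porcelain banchan dish with a fixed lid and a small knob, 54 x 54 mm, straight wall up to 37 mm, lid top 46 mm, knob top 58 mm, about 0.22 kg. Origin: centre of its underside, z up, sides along its x and y. At the start it stands on the far (+x) half of the serving tray.
- trivet: Fixed square pine trivet on the shelf, 74 x 74 mm, 8 mm thick. Origin: centre of its underside, on the tile; its top is 8 mm above that. Sides along its x and y.
- side_board: Fixed dark wooden board on the counter, the side area for the canisters: 260 mm along its x, 140 mm along its y, 14 mm thick. Origin: centre of its underside; its top is 14 mm above that.
- serving_tray: Fixed white serving tray on the counter: 270 mm along its x, 150 mm along its y, rim 16 mm high and 5 mm thick, floor 5 mm thick. Origin: centre of its underside; the inner floor is 5 mm above that. Its near (-x) half is empty at the start.
- shelf: Fixed low oak shelf board lined with pale tile: 270 mm along its x, 400 mm along its y. Origin: centre of its underside; the tile is 30 mm above that. A back rail along its +x edge is 60 mm high, the end boards at +y and -y 44 mm high, 10 mm thick.
- plates: Stack of white porcelain plates on the shelf, not to be moved: 104 mm diameter, 43 mm high. Origin: centre of its underside.
- bowl: Teal silicone bowl, collapsed, on the shelf in front of the plates, not to be moved: 104 mm diameter, 28 mm high. Origin: centre of its underside.
Mind the look-alikes: they are no part of the job. Leave any purple, red or yellow look-alike of the square_canister alone.

How it is judged:
By the outcome, as a careful person would: the job done as asked, in the order asked, and still so for the second after the job is handed in, with the robot touching nothing.
It also fails if it takes over 134 s, if anything falls off the work surface, if the arm or the gripper's body presses on something with over 40 N, if the wrist force passes 120 N, or if a joint passes its speed limit or range.

ROBOT

A 7-joint arm with a two-finger parallel gripper is mounted at the origin on the work surface. World frame = base frame: x ahead of the robot, y to its left, z up, the work surface at z = 0. Lengths are in m, angles in rad, forces in N, time in s.
With the tool pointing down it reaches from about 0.4 to 0.9 m from the base axis. Payload 5.5 kg.
Tool frame: the origin (TCP) lies at the very end of the fingers, on their centre line; the grasp point (between the pads) lies 19 mm behind it; z points along the fingers, y is the direction in which the jaws open and shut (so a half turn about z gives the same grasp; the last joint's range is limited). The gripper opens to 85 mm and grips with 20 to 120 N. Pads are 22 mm wide; open, the fingers measure 114 mm over their backs; the gripper's body (76 mm by 85 mm) begins 54 mm behind the grasp point. The pads swing forward as they close: fully open they stand 13 mm farther back than shut.
Start: joints at [1.398, 0.501, -0.427, 1.55, 0.221, 1.138, -0.21], TCP at [0.274, -0.589, 0.231] pointing down, gripper open.
Joint ranges: [-2.88, 2.88], [-0.31, 2.03], [-1.54, 1.56], [0.2, 2.42], [-1.41, 4.55], [0.19, 2.02], [-2.57, 2.57]. Speed limits (rad/s): [2.57, 2.57, 3.14, 3.14, 3.14, 3.14, 3.14].

INTERFACE

Orientations are given as a rotation vector (axis times angle).
In Python, from rig import sensors, get_image, hand_in gives the robot as it stands.
- The arm moves only by the shell command python3 -m pendant 'ROWS' [FORCE]. ROWS is a JSON object of lists of equal length, an entry for each row: "fingers": the closure, from 0 (fully open) to 1 (shut); "offset": the shift along the tool's x, y, z in units of 0.25 m (1.0 is 0.25 m), a list of three; "dr": the turn, a rotation vector about the tool's x, y, z in units of 0.5 rad (1.0 is 0.5 rad), a list of three. A call has 1 to 20 rows; each row shifts and turns the commanded pose from where the row before left it, along the tool's axes as they then stand; what a row does not reach is not made up. A row lasts 1/10 s, in which the tool goes at most 50 mm and 8.59 degrees, less where a joint would pass 70% of its speed; a pose out of reach is approached as far as the arm can. A call with a number of a shift or a turn outside -1 to 1 is refused whole. A call with a gripper value outside its range is refused whole. The fingers move at their own pace and stop on an object; FORCE is the grip in N (left out, the last holds). Time passes only in rows, so rows that do not move let the fingers close. It gives the time, the measured TCP pose, the force and the opening at its end, in the units of the state.
- sensors.sense(): the state, without advancing time (a new reading comes with each control period).
- get_image(name): name is "side" or "top"; returns a dict with "image" (384x512x3 uint8, red, green, blue), "depth" (384x512 float32, m along the optical axis (not along the pixel's ray), 0 where there is no reading), "mtx" (3x3 intrinsics, pixels), "world_from_camera" (4x4, takes a point from camera to world coordinates). Camera axes: x right, y down, z forward; pixel columns grow to the right and rows downward; lengths in m; the calibration is good to about 2 mm. A picture is of the moment at which its call begins.
- hand_in(): hands the job in, once; it reports no verdict.
The state is a dict: "time": time; "qpos": joint angles; "dq": joint speeds; "effort": joint torques, N m; "position": TCP position; "tcp_rot": TCP orientation; "ft_force": force on the tool from outside, world axes, zero at the start; "moment": the same for the moment, N m; "width": opening from 0.0 (shut) to 1.0 (fully open).
Only numpy, scipy, OpenCV 4.12 (cv2) and the standard library are available. Lean on these libraries where they do the work, as an engineer would, in place of code of your own. Each camera call takes 0.05 s, during which the arm holds its last target. There are 200 camera calls.

## Working session

There is one attempt and no reset: what is moved stays moved. The work goes in short steps, Python scripts to look and compute and a shell command to move; the robot and the scene stay as the last step left them, time stands still between calls to the robot, and variables do not carry over. Pictures are saved under pics/ and viewed, about 12 in all and at most 16, crops included, and the job is handed in when it is done.

```bash
mkdir -p pics; python3 - <<'E'
from rig import sensors,get_image
import cv2,numpy as np
for n in("top","side"):
    d=get_image(n);cv2.imwrite(f"pics/{n}0.png",d["image"][:,:,::-1]);np.savez(f"{n}0.npz",**d)
    print(n,d["mtx"].round(1).tolist(),d["world_from_camera"].round(3).tolist())
s=sensors.sense();print({k:np.round(v,3).tolist() for k,v in s.items()})
E
```

```text
top [[494.3, 0.0, 257.0], [0.0, 494.3, 194.8], [0.0, 0.0, 1.0]] [[0.006, -0.995, 0.104, 0.436], [-1.0, -0.004, 0.019, -0.014], [-0.019, -0.104, -0.994, 1.601], [0.0, 0.0, 0.0, 1.0]]
side [[421.8, 0.0, 249.2], [0.0, 421.8, 193.6], [0.0, 0.0, 1.0]] [[-0.674, -0.535, 0.509, -0.043], [-0.738, 0.478, -0.476, 0.595], [0.011, -0.697, -0.717, 0.943], [0.0, 0.0, 0.0, 1.0]]
{'time': 0.1, 'qpos': [1.398, 0.502, -0.427, 1.551, 0.221, 1.138, -0.21], 'dq': [0.001, -0.0, 0.0, -0.002, -0.0, 0.0, -0.0], 'effort': [-0.012, -57.081, -5.838, -28.175, 0.011, 0.006, -0.0], 'position': [0.274, -0.589, 0.23], 'tcp_rot': [-3.066, -0.679, 0.0], 'ft_force': [0.465, -0.044, 0.627], 'moment': [0.019, -0.015, -0.028], 'width': 0.999}
```

View pics/top0.png

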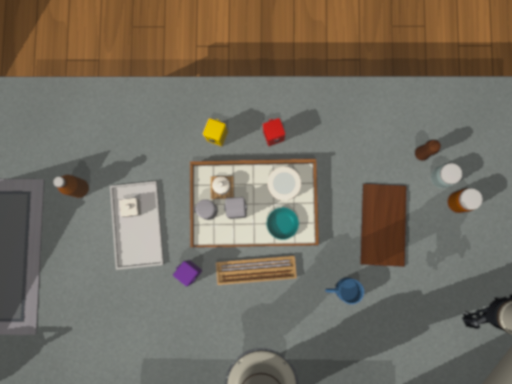

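View pics/side0.png

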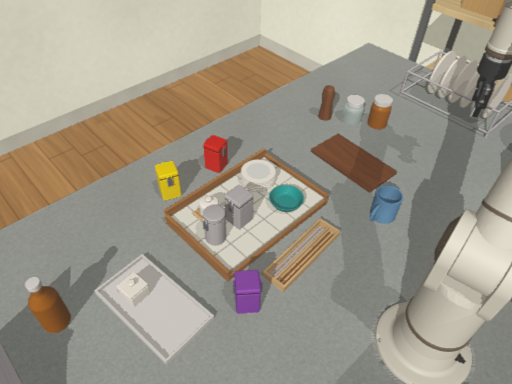

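Top view: the round canister is at (206,209), the square one at (235,208), the round dish on the trivet at (221,186), and the square dish on the tray at (129,206). The plates are at (284,183), the bowl at (283,222) and the dark board at (384,224).
Candidates for square_canister: grey (235,208), purple (187,272), yellow (215,131), red (273,131). I choose the grey steel one on the tile. The only candidates for the dishes are (221,186) and (129,206). Next is one close crop plus measurement.

```bash
cat > h.py <<'E'
import numpy as np,cv2
from rig import sensors,get_image
def cloud(d):
    K=d["mtx"];z=d["depth"];v,u=np.mgrid[:z.shape[0],:z.shape[1]]
    p=np.stack([(u-K[0,2])/K[0,0]*z,(v-K[1,2])/K[1,1]*z,z],-1)
    T=d["world_from_camera"];w=p@T[:3,:3].T+T[:3,3];w[z==0]=np.nan;return w
def rays(d,uv,h):
    K=d["mtx"];T=d["world_from_camera"];uv=np.atleast_2d(uv).astype(float)
    r=np.c_[(uv[:,0]-K[0,2])/K[0,0],(uv[:,1]-K[1,2])/K[1,1],np.ones(len(uv))]@T[:3,:3].T
    return T[:3,3]+r*((h-T[2,3])/r[:,2])[:,None]
def proj(d,p):
    T=np.linalg.inv(d["world_from_camera"]);c=T[:3,:3]@np.asarray(p)+T[:3,3];q=d["mtx"]@c;return q[:2]/q[2]
def rect(d,mask,h):
    """largest contour of mask cast on the plane z=h: centre, sides, angle of minAreaRect (mm,deg)"""
    cs,_=cv2.findContours(mask.astype(np.uint8),cv2.RETR_EXTERNAL,cv2.CHAIN_APPROX_NONE)
    c=max(cs,key=cv2.contourArea)[:,0]
    w=rays(d,c,h)[:,:2]*1000
    return [np.round(x,1) for x in cv2.minAreaRect(w.astype(np.float32))]+[len(c)]
E
python3 - <<'E'
from h import *
t=dict(np.load("top0.npz"));s=dict(np.load("side0.npz"))
w=cloud(t);z=w[...,2]
for y,x in((209,206),(208,235),(186,221),(206,129),(230,140),(230,384),(235,220),(272,187),(183,284),(222,283),(204,196)):print((x,y),w[y,x].round(3))
def box(u0,u1,v0,v1):
    m=np.zeros(z.shape,bool);m[v0:v1,u0:u1]=1;return m
print("cans rnd",rect(t,box(190,221,195,225)&(z>.12),.135))
print("cans sq",rect(t,box(222,252,195,225)&(z>.12),.135))
print("rdish",rect(t,box(205,237,172,197)&(z>.06)&(z<.11),.08))
print("sqdish",rect(t,box(110,150,190,222)&(z>.03),.05))
hsv=cv2.cvtColor(t["image"],cv2.COLOR_RGB2HSV)
print("board",rect(t,box(350,420,170,280)&(z>.008)&(z<.03)&(hsv[...,1]>100),.014))
print("tray",rect(t,box(100,175,170,280)&(z>.002)&(hsv[...,1]<40)&(hsv[...,2]>140),.016))
a=cv2.resize(t["image"][155:250,185:325],None,fx=5,fy=5,interpolation=2)
b=cv2.resize(s["image"][180:260,180:280],None,fx=5,fy=5,interpolation=2)
c=cv2.resize(s["image"][130:310,140:280],None,fx=2.2,fy=2.2,interpolation=2)
im=np.zeros((600,800,3),np.uint8);
b=cv2.resize(s["image"][180:255,185:285],None,fx=4,fy=4,interpolation=2);a=cv2.resize(t["image"][155:225,190:325],None,fx=4,fy=4,interpolation=2)
im[:280,:540]=a;im[290:590,:400]=b;k=cv2.resize(t["image"][175:275,105:170],None,fx=3,fy=3,interpolation=2);im[290:590,410:605]=k
k=cv2.resize(s["image"][255:315,110:155],None,fx=4,fy=4,interpolation=2);im[290:530,610:790]=k
cv2.imwrite("pics/crop0.png",im[:,:,::-1])
E
```

```text
(206, 209) [0.546 0.166 0.136]
(235, 208) [0.55  0.08  0.133]
(221, 186) [0.622 0.127 0.083]
(129, 206) [0.56  0.418 0.06 ]
(140, 230) [0.487 0.395 0.005]
(384, 230) [ 0.491 -0.389  0.014]
(220, 235) [0.472 0.133 0.029]
(187, 272) [0.359 0.224 0.101]
(284, 183) [ 0.633 -0.068  0.074]
(283, 222) [ 0.514 -0.067  0.031]
(196, 204) [0.562 0.197 0.131]
cans rnd [array([548.7, 171.4]), array([57.4, 54.6]), np.float64(45.7), 62]
cans sq [array([554.3,  81.2]), array([56.8, 62.6]), np.float64(0.3), 73]
rdish [array([627. , 130.6]), array([53.3, 49.8]), np.float64(0.7), 47]
sqdish [array([559.1, 422.5]), array([55.3, 58.7]), np.float64(7.4), 66]
board [array([ 508.7, -387.6]), array([136.3, 257.1]), np.float64(87.3), 239]
tray [array([502.6, 408.5]), array([274.4, 155. ]), np.float64(6.3), 262]
```

View pics/crop0.png

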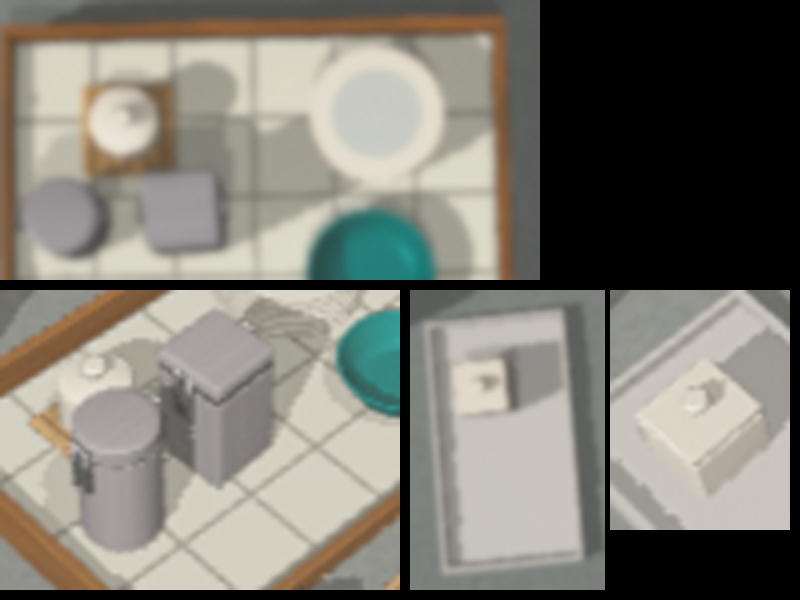

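The crop confirms the choice: the grey square canister stands right of the round one, with its latch on the +y face (183,395 in the crop). The round canister's latch is at (83,470), also roughly facing +y. The round dish sits on the trivet behind them. I'll grip both with the jaws along world x.

```bash
cat >> h.py <<'E'
def box(d,u0,u1,v0,v1):
    m=np.zeros(d["depth"].shape,bool);m[v0:v1,u0:u1]=1;return m
from scipy.spatial.transform import Rotation as Ro
def go(x,y,z,yaw,fr=None):
    """rows needed: tool-axes shift in units (before turning), turn about tool z in units; yaw = world angle of tool x, deg"""
    s=sensors.sense();R=Ro.from_rotvec(s["tcp_rot"]).as_matrix()
    d=np.array([x,y,z])-s["position"];y0=np.degrees(np.arctan2(R[1,0],R[0,0]));t=(yaw-y0+180)%360-180
    print("pos",s["position"].round(4),"yaw",y0.round(2),"tilt z",R[:,2].round(3),"| shift now",(R.T@d/.25).round(3),"| turn",np.round(-np.radians(t)/.5,3),
     "| shift after turn",(np.array(Ro.from_euler('z',yaw,degrees=True).as_matrix()@np.diag([1,-1,-1])).T@d/.25).round(3))
E
python3 - <<'E'
from h import *
t=dict(np.load("top0.npz"));s=dict(np.load("side0.npz"));z=cloud(t)[...,2]
hsv=cv2.cvtColor(t["image"],cv2.COLOR_RGB2HSV)
for n,b in(("rnd",(190,221,195,225)),("sq",(222,252,195,225))):
    m=box(t,*b)&(z>.128);print(n,rect(t,m,.135))
    vs,us=np.nonzero(m);print(" mean",rays(t,np.c_[us,vs],.135)[:,:2].mean(0).round(4))
m=box(t,205,237,172,197)&(z>.075)&(z<.11);vs,us=np.nonzero(m);print("rd mean",rays(t,np.c_[us,vs],.083)[:,:2].mean(0).round(4))
m=box(t,205,240,170,203)&(((hsv[...,1]>70)&(hsv[...,0]<30))|(z>.07)&(hsv[...,2]>170));print("trivet",rect(t,m,.038))
print("latches r,s",rays(s,[[205.75,225],[230.75,206]],.106).round(3))
shelf=box(t,185,325,150,255)&(hsv[...,1]>110)&(hsv[...,0]<20);print("shelf",rect(t,shelf,.05))
m=box(t,110,150,190,222)&(z>.045);print("sqd top",rect(t,m,.051));vs,us=np.nonzero(m);print(rays(t,np.c_[us,vs],.051)[:,:2].mean(0).round(4))
go(.55,.081,.25,90)
E
```

```text
rnd [array([549.4, 172.2]), array([53.8, 53.9]), np.float64(0.3), 53]
 mean [0.5489 0.1716]
sq [array([554.3,  81.2]), array([56.8, 62.6]), np.float64(0.3), 77]
 mean [0.5543 0.0816]
rd mean [0.6272 0.1308]
trivet [array([624.5, 128.1]), array([71. , 70.4]), np.float64(0.6), 130]
latches r,s [[0.543 0.199 0.106]
 [0.55  0.108 0.106]]
shelf [array([575.7,  26.3]), array([269.9, 396.6]), np.float64(1.3), 577]
sqd top [array([559.4, 424.1]), array([54.1, 55.1]), np.float64(7.0), 63]
[0.5596 0.4245]
pos [ 0.2741 -0.5887  0.2304] yaw 24.97 tilt z [-0.001  0.002 -1.   ] | shift now [ 2.131 -1.963 -0.075] | turn -2.27 | shift after turn [ 2.679  1.104 -0.078]
```

```bash
python3 -m pendant '{"fingers":[0,0,0,0,0,0,0,0,0,0],"offset":[[0,0,-0.01],[0,0,-0.01],[0,0,-0.01],[0,0,-0.01],[0,0,-0.01],[0,0,-0.01],[0,0,-0.02],[0,0,0],[0,0,0],[0,0,0]],"dr":[[0,0,-0.28],[0,0,-0.28],[0,0,-0.28],[0,0,-0.28],[0,0,-0.28],[0,0,-0.28],[0,0,-0.28],[0,0,-0.28],[0,0,-0.03],[0,0,0]]}' 60
python3 -m pendant '{"fingers":[0,0,0,0,0,0,0,0,0,0,0,0,0,0,0,0,0,0,0,0],"offset":[[0.14,0.06,0],[0.14,0.06,0],[0.14,0.06,0],[0.14,0.06,0],[0.14,0.06,0],[0.14,0.06,0],[0.14,0.06,0],[0.14,0.06,0],[0.14,0.06,0],[0.14,0.06,0],[0.14,0.06,0],[0.14,0.06,0],[0.14,0.06,0],[0.14,0.06,0],[0.14,0.06,0],[0.14,0.06,0],[0.14,0.06,0],[0.14,0.06,0],[0.14,0.02,0],[0.02,0,0]],"dr":[[0,0,0],[0,0,0],[0,0,0],[0,0,0],[0,0,0],[0,0,0],[0,0,0],[0,0,0],[0,0,0],[0,0,0],[0,0,0],[0,0,0],[0,0,0],[0,0,0],[0,0,0],[0,0,0],[0,0,0],[0,0,0],[0,0,0],[0,0,0]]}'
python3 - <<'E'
from h import *
go(.554,.0815,.25,90);print(sensors.sense()["qpos"].round(2))
E
```

```text
time: 1.1
position: [0.2741, -0.589, 0.2507]
tcp_rot: [-2.224, -2.217, -0.001]
ft_force: [-0.6, -0.2, -0.6]
width: 0.997
time: 3.1
position: [0.5491, 0.087, 0.2516]
tcp_rot: [-2.215, -2.225, -0.005]
ft_force: [-1.0, 0.4, 1.0]
width: 1.0
pos [0.5491 0.087  0.2516] yaw 90.24 tilt z [ 0.001  0.004 -1.   ] | shift now [-0.022  0.019  0.007] | turn 0.009 | shift after turn [-0.022  0.019  0.007]
[ 0.53  0.42 -0.93  1.76  0.37  1.15 -0.52]
```

```bash
python3 -m pendant '{"fingers":[0,0,0,0,0,0,0,0,1,1,1,1,1,1,1,1],"offset":[[-0.022,0.02,0.09],[0,0,0.1],[0,0,0.1],[0,0,0.1],[0,0,0.1],[0,0,0.08],[0,0,0.025],[0,0,0],[0,0,0],[0,0,0],[0,0,0],[0,0,0],[0,0,0],[0,0,0],[0,0,0],[0,0,0]],"dr":[[0,0,0],[0,0,0],[0,0,0],[0,0,0],[0,0,0],[0,0,0],[0,0,0],[0,0,0],[0,0,0],[0,0,0],[0,0,0],[0,0,0],[0,0,0],[0,0,0],[0,0,0],[0,0,0]]}' 60
python3 - <<'E'
from h import *
go(.554,.0815,.103,90)
E
```

```text
time: 4.7
position: [0.555, 0.0755, 0.1041]
tcp_rot: [2.221, 2.22, 0.002]
ft_force: [-1.7, 0.2, 4.9]
width: 0.675
pos [0.555  0.0755 0.1041] yaw 89.99 tilt z [ 0.002 -0.    -1.   ] | shift now [ 0.024 -0.004  0.004] | turn -0.0 | shift after turn [ 0.024 -0.004  0.005]
```

```bash
python3 -m pendant '{"fingers":[1,1,1,1,1,1,1],"offset":[[0,0,-0.04],[0,0,-0.08],[0,0,-0.1],[0,0,-0.1],[0,0,-0.1],[0,0,-0.06],[0,0,0]],"dr":[[0,0,0],[0,0,0],[0,0,0],[0,0,0],[0,0,0],[0,0,0],[0,0,0]]}'
python3 -m pendant '{"fingers":[1,1,1,1,1,1,1,1,1,1,1,1,1,1,1,1,1,1,1,1],"offset":[[-0.05,0,0],[-0.1,0.01,0],[-0.12,0.01,0],[-0.12,0.01,0],[-0.12,0.01,0],[-0.12,0.01,0],[-0.12,0.01,0],[-0.12,0,0],[-0.12,0,0],[-0.12,0,0],[-0.12,0,0],[-0.12,0,0],[-0.12,0,0],[-0.12,0,0],[-0.12,0,0],[-0.09,0,0],[-0.06,0,0],[0,0,0],[0,0,0],[0,0,0]],"dr":[[0,0,0],[0,0,0],[0,0,0],[0,0,0],[0,0,0],[0,0,0],[0,0,0],[0,0,0],[0,0,0],[0,0,0],[0,0,0],[0,0,0],[0,0,0],[0,0,0],[0,0,0],[0,0,0],[0,0,0],[0,0,0],[0,0,0],[0,0,0]]}'
python3 - <<'E'
from h import *
go(.57,-.39,.09,90);print(sensors.sense()["qpos"].round(2))
d=get_image("side");cv2.imwrite("pics/s1.png",d["image"][:,:,::-1])
E
```

```text
time: 5.4
position: [0.5559, 0.0756, 0.2251]
tcp_rot: [2.219, 2.219, 0.005]
ft_force: [0.5, 0.1, -3.6]
width: 0.679
time: 7.4
position: [0.5699, -0.3873, 0.2224]
tcp_rot: [-2.217, -2.224, -0.002]
ft_force: [0.1, 0.7, -2.5]
width: 0.677
pos [ 0.5699 -0.3873  0.2224] yaw 90.17 tilt z [-0.     0.002 -1.   ] | shift now [-0.012  0.     0.53 ] | turn 0.006 | shift after turn [-0.011  0.     0.53 ]
[ 1.06  0.67 -0.78  1.44  0.48  1.23  0.23]
```

View pics/s1.png

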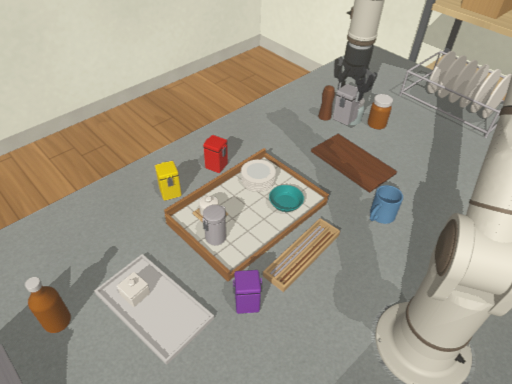

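The square canister hangs upright in the gripper at (345,103) above the board, and everything else is untouched. Next I lower and release it.

```bash
python3 -m pendant '{"fingers":[1,1,1,1,1,1,1,1,1,1],"offset":[[-0.01,0,0.05],[0,0,0.1],[0,0,0.1],[0,0,0.1],[0,0,0.1],[0,0,0.05],[0,0,0.02],[0,0,0.01],[0,0,0],[0,0,0]],"dr":[[0,0,0],[0,0,0],[0,0,0],[0,0,0],[0,0,0],[0,0,0],[0,0,0],[0,0,0],[0,0,0],[0,0,0]]}'
```

```text
time: 8.45
position: [0.5703, -0.3926, 0.0914]
tcp_rot: [2.22, 2.22, 0.001]
ft_force: [0.3, -0.6, -1.7]
width: 0.681
```

```bash
python3 -m pendant '{"fingers":[1,1,1,1],"offset":[[0,0,0.004],[0,0,0.004],[0,0,0.002],[0,0,0]],"dr":[[0,0,0],[0,0,0],[0,0,0],[0,0,0]]}'
```

```text
time: 8.85
position: [0.5696, -0.3925, 0.0883]
tcp_rot: [2.221, 2.221, -0.0]
ft_force: [-1.1, -0.6, 0.5]
width: 0.678
```

```bash
python3 -m pendant '{"fingers":[0.1,0,0,0,0,0,0,0,0,0,0,0],"offset":[[0,0,0],[0,0,0],[0,0,0],[0,0,0],[0,0,-0.04],[0,0,-0.1],[0,0,-0.12],[0,0,-0.12],[0,0,-0.12],[0,0,-0.1],[0,0,-0.03],[0,0,0]],"dr":[[0,0,0],[0,0,0],[0,0,0],[0,0,0],[0,0,0],[0,0,0],[0,0,0],[0,0,0],[0,0,0],[0,0,0],[0,0,0],[0,0,0]]}'
python3 -m pendant '{"fingers":[0,0,0,0,0,0,0,0,0,0,0,0,0,0,0,0,0,0,0,0],"offset":[[0.1,0,0],[0.14,-0.01,0],[0.14,-0.01,0],[0.14,-0.01,0],[0.14,-0.01,0],[0.14,-0.01,0],[0.14,-0.01,0],[0.14,-0.01,0],[0.14,-0.01,0],[0.14,0,0],[0.14,0,0],[0.14,0,0],[0.14,0,0],[0.14,0,0],[0.14,0,0],[0.14,0,0],[0.05,0,0],[0,0,0],[0,0,0],[0,0,0]],"dr":[[0,0,0],[0,0,0],[0,0,0],[0,0,0],[0,0,0],[0,0,0],[0,0,0],[0,0,0],[0,0,0],[0,0,0],[0,0,0],[0,0,0],[0,0,0],[0,0,0],[0,0,0],[0,0,0],[0,0,0],[0,0,0],[0,0,0],[0,0,0]]}'
python3 - <<'E'
from h import *
go(.549,.172,.103,90);print(sensors.sense()["qpos"].round(2))
E
```

```text
time: 10.05
position: [0.5701, -0.3925, 0.2467]
tcp_rot: [2.219, 2.219, 0.001]
ft_force: [-0.3, 0.2, -1.1]
width: 0.995
time: 12.05
position: [0.5497, 0.1678, 0.2443]
tcp_rot: [2.224, 2.218, -0.003]
ft_force: [0.0, 0.0, 0.3]
width: 1.004
pos [0.5497 0.1678 0.2443] yaw 89.83 tilt z [-0.001 -0.001 -1.   ] | shift now [ 0.018 -0.002  0.565] | turn -0.006 | shift after turn [ 0.017 -0.003  0.565]
[ 0.36  0.47 -0.93  1.72  0.41  1.16 -0.69]
```

```bash
python3 -m pendant '{"fingers":[0,0,0,0,0,0,0,0,1,1,1,1,1,1,1,1],"offset":[[0.01,0,0.09],[0,0,0.1],[0,0,0.1],[0,0,0.1],[0,0,0.1],[0,0,0.05],[0,0,0.02],[0,0,0],[0,0,0],[0,0,0],[0,0,0],[0,0,0],[0,0,0],[0,0,0],[0,0,0],[0,0,0]],"dr":[[0,0,0],[0,0,0],[0,0,0],[0,0,0],[0,0,0],[0,0,0],[0,0,0],[0,0,0],[0,0,0],[0,0,0],[0,0,0],[0,0,0],[0,0,0],[0,0,0],[0,0,0],[0,0,0]]}' 60
python3 - <<'E'
from h import *
go(.549,.172,.103,90)
E
```

```text
time: 13.65
position: [0.5498, 0.1733, 0.1067]
tcp_rot: [2.22, 2.221, 0.002]
ft_force: [-2.0, -0.4, 6.2]
width: 0.659
pos [0.5498 0.1733 0.1067] yaw 90.02 tilt z [ 0.002 -0.    -1.   ] | shift now [-0.005 -0.003  0.015] | turn 0.001 | shift after turn [-0.005 -0.003  0.015]
```

```bash
python3 -m pendant '{"fingers":[1,1,1,1,1,1,1],"offset":[[0,0,-0.04],[0,0,-0.08],[0,0,-0.1],[0,0,-0.1],[0,0,-0.1],[0,0,-0.06],[0,0,0]],"dr":[[0,0,0],[0,0,0],[0,0,0],[0,0,0],[0,0,0],[0,0,0],[0,0,0]]}'
python3 -m pendant '{"fingers":[1,1,1,1,1,1,1,1,1,1,1,1,1,1,1,1,1,1,1,1],"offset":[[-0.06,-0.02,0],[-0.1,-0.02,0],[-0.13,-0.02,0],[-0.13,-0.02,0],[-0.13,-0.02,0],[-0.13,-0.02,0],[-0.13,-0.02,0],[-0.13,-0.02,0],[-0.13,-0.02,0],[-0.13,-0.02,0],[-0.13,-0.02,0],[-0.13,-0.02,0],[-0.13,-0.02,0],[-0.13,-0.02,0],[-0.13,-0.02,0],[-0.13,-0.02,0],[-0.13,-0.02,0],[-0.1,-0.02,0],[-0.05,-0.02,0],[0,-0.02,0]],"dr":[[0,0,0],[0,0,0],[0,0,0],[0,0,0],[0,0,0],[0,0,0],[0,0,0],[0,0,0],[0,0,0],[0,0,0],[0,0,0],[0,0,0],[0,0,0],[0,0,0],[0,0,0],[0,0,0],[0,0,0],[0,0,0],[0,0,0],[0,0,0]]}'
python3 -m pendant '{"fingers":[1,1,1,1,1,1,1,1,1,1],"offset":[[0,0,0.05],[0,0,0.1],[0,0,0.1],[0,0,0.1],[0,0,0.1],[0,0,0.05],[0,0,0.02],[0,0,0.01],[0,0,0],[0,0,0]],"dr":[[0,0,0],[0,0,0],[0,0,0],[0,0,0],[0,0,0],[0,0,0],[0,0,0],[0,0,0],[0,0,0],[0,0,0]]}'
python3 - <<'E'
from h import *
go(.45,-.3925,.091,90)
E
```

```text
time: 14.35
position: [0.5507, 0.1734, 0.2276]
tcp_rot: [2.22, 2.22, 0.006]
ft_force: [0.5, 0.2, -2.9]
width: 0.656
time: 16.35
position: [0.448, -0.3936, 0.2236]
tcp_rot: [-2.223, -2.217, -0.0]
ft_force: [-0.0, 0.2, -3.1]
width: 0.657
time: 17.35
position: [0.4502, -0.3926, 0.0937]
tcp_rot: [2.22, 2.22, 0.0]
ft_force: [-0.2, 0.0, -2.5]
width: 0.656
pos [ 0.4502 -0.3926  0.0937] yaw 90.0 tilt z [ 0.001 -0.001 -1.   ] | shift now [ 0.    -0.001  0.011] | turn 0.0 | shift after turn [ 0.    -0.001  0.011]
```

```bash
python3 -m pendant '{"fingers":[1,1,1,1,0.1,0,0,0,0,0,0,0,0,0,0,0],"offset":[[0,0,0.004],[0,0,0.004],[0,0,0.003],[0,0,0],[0,0,0],[0,0,0],[0,0,0],[0,0,0],[0,0,-0.04],[0,0,-0.1],[0,0,-0.12],[0,0,-0.12],[0,0,-0.12],[0,0,-0.1],[0,0,-0.03],[0,0,0]],"dr":[[0,0,0],[0,0,0],[0,0,0],[0,0,0],[0,0,0],[0,0,0],[0,0,0],[0,0,0],[0,0,0],[0,0,0],[0,0,0],[0,0,0],[0,0,0],[0,0,0],[0,0,0],[0,0,0]]}'
python3 -m pendant '{"fingers":[0,0,0,0,0,0,0,0,0,0,0,0,0,0,0,0,0,0,0,0],"offset":[[0.1,0.04,0],[0.13,0.04,0],[0.13,0.04,0],[0.13,0.04,0],[0.13,0.04,0],[0.13,0.04,0],[0.13,0.04,0],[0.13,0.04,0],[0.13,0.04,0],[0.13,0.04,0],[0.13,0.04,0],[0.13,0.04,0],[0.13,0.04,0],[0.13,0.04,0],[0.13,0.04,0],[0.12,0.04,0],[0.05,0.04,0],[0,0.028,0],[0,0,0],[0,0,0]],"dr":[[0,0,0],[0,0,0],[0,0,0],[0,0,0],[0,0,0],[0,0,0],[0,0,0],[0,0,0],[0,0,0],[0,0,0],[0,0,0],[0,0,0],[0,0,0],[0,0,0],[0,0,0],[0,0,0],[0,0,0],[0,0,0],[0,0,0],[0,0,0]]}'
python3 - <<'E'
from h import *
t=get_image("top");s=get_image("side");z=cloud(t)[...,2]
m=box(t,350,425,170,280)&(z>.1);n,l,st,c=cv2.connectedComponentsWithStats(m.astype(np.uint8))
for i in range(1,n):
    if st[i,4]>40:print(rays(t,c[i],.119).round(3),st[i])
im=np.zeros((600,800,3),np.uint8);im[:384,:512]=s["image"];im[390:590,0:320]=cv2.resize(t["image"][170:270,340:500],None,fx=2,fy=2)
k=cv2.resize(t["image"][160:230,180:250],None,fx=4,fy=4);im[310:590,515:795]=k;cv2.imwrite("pics/c2.png",im[:,:,::-1])
go(.627,.1305,.044,90);print(sensors.sense()["qpos"].round(2))
E
```

```text
time: 18.95
position: [0.4501, -0.3926, 0.2489]
tcp_rot: [2.219, 2.219, -0.0]
ft_force: [0.4, -0.7, -0.3]
width: 0.998
time: 20.95
position: [0.6261, 0.1284, 0.2462]
tcp_rot: [-2.223, -2.219, 0.003]
ft_force: [-0.2, 0.0, -0.1]
width: 0.997
[[ 0.569 -0.383  0.119]] [378 193  24  20 406]
[[ 0.449 -0.391  0.119]] [381 234  25  19 335]
pos [0.6261 0.1285 0.2469] yaw 89.89 tilt z [-0.001 -0.001 -1.   ] | shift now [0.009 0.004 0.811] | turn -0.004 | shift after turn [0.008 0.003 0.811]
[ 0.36  0.58 -0.88  1.55  0.47  1.23 -0.6 ]
```

View pics/c2.png

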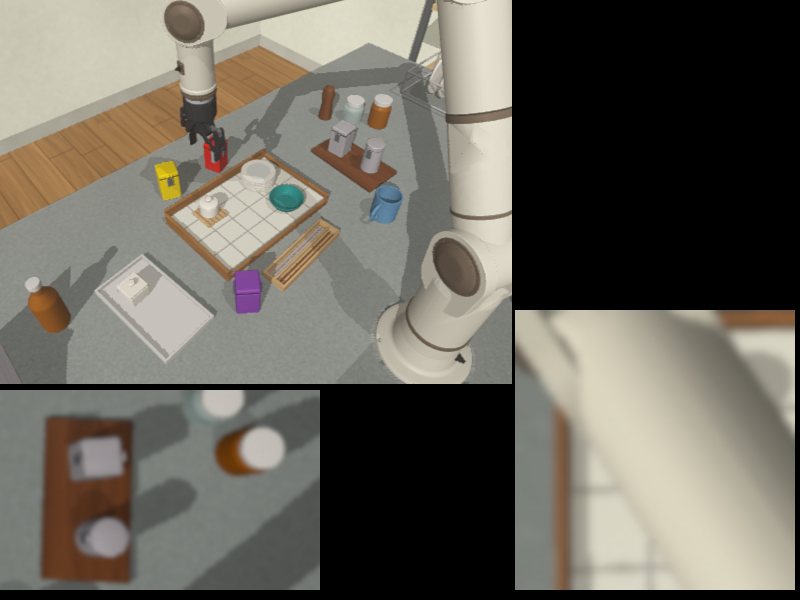

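Both canisters stand upright on the board, at (343,138) and (372,155). The round dish is clear on the trivet at (209,206). Next I descend and grip the dish.

```bash
python3 -m pendant '{"fingers":[0,0,0,0,0,0,0,0,0,0,0],"offset":[[0,0.003,0.09],[0,0,0.1],[0,0,0.1],[0,0,0.1],[0,0,0.1],[0,0,0.1],[0,0,0.1],[0,0,0.08],[0,0,0.03],[0,0,0],[0,0,0]],"dr":[[0,0,0],[0,0,0],[0,0,0],[0,0,0],[0,0,0],[0,0,0],[0,0,0],[0,0,0],[0,0,0],[0,0,0],[0,0,0]]}' 40
python3 - <<'E'
from h import *
go(.627,.1305,.045,90)
E
```

```text
time: 22.15
position: [0.6278, 0.1305, 0.0483]
tcp_rot: [2.221, 2.221, 0.002]
ft_force: [-0.3, 0.8, 0.8]
width: 1.002
pos [0.6278 0.1305 0.0483] yaw 89.99 tilt z [ 0.001  0.    -1.   ] | shift now [-0.    -0.003  0.013] | turn -0.0 | shift after turn [-0.    -0.003  0.013]
```

```bash
python3 -m pendant '{"fingers":[0,1,1,1,1,1,1,1,1],"offset":[[0,-0.003,0.012],[0,0,0],[0,0,0],[0,0,0],[0,0,0],[0,0,0],[0,0,0],[0,0,0],[0,0,0]],"dr":[[0,0,0],[0,0,0],[0,0,0],[0,0,0],[0,0,0],[0,0,0],[0,0,0],[0,0,0],[0,0,0]]}' 40
python3 -m pendant '{"fingers":[1,1,1,1,1,1,1,1],"offset":[[0,0,-0.03],[0,0,-0.08],[0,0,-0.1],[0,0,-0.1],[0,0,-0.1],[0,0,-0.06],[0,0,-0.03],[0,0,0]],"dr":[[0,0,0],[0,0,0],[0,0,0],[0,0,0],[0,0,0],[0,0,0],[0,0,0],[0,0,0]]}'
python3 -m pendant '{"fingers":[1,1,1,1,1,1,1,1,1,1,1,1,1,1,1,1,1],"offset":[[0.05,-0.034,0],[0.09,-0.06,0],[0.09,-0.06,0],[0.09,-0.06,0],[0.09,-0.06,0],[0.09,-0.06,0],[0.09,-0.06,0],[0.09,-0.06,0],[0.09,-0.06,0],[0.09,-0.06,0],[0.09,-0.06,0],[0.08,-0.06,0],[0.056,-0.05,0],[0,0,0],[0,0,0],[0,0,0],[0,0,0]],"dr":[[0,0,0],[0,0,0],[0,0,0],[0,0,0],[0,0,0],[0,0,0],[0,0,0],[0,0,0],[0,0,0],[0,0,0],[0,0,0],[0,0,0],[0,0,-0.11],[0,0,-0.11],[0,0,0],[0,0,0],[0,0,0]]}'
python3 - <<'E'
from h import *
go(.441,.402,.012,96.5)
d=get_image("side");cv2.imwrite("pics/s3.png",d["image"][:,:,::-1])
E
```

```text
time: 23.05
position: [0.6267, 0.1304, 0.0451]
tcp_rot: [2.221, 2.221, 0.001]
ft_force: [-1.4, -0.8, 5.4]
width: 0.615
time: 23.85
position: [0.6269, 0.1303, 0.1705]
tcp_rot: [2.221, 2.22, 0.002]
ft_force: [0.2, 1.1, -2.4]
width: 0.612
time: 25.55
position: [0.4407, 0.401, 0.1688]
tcp_rot: [2.098, 2.338, -0.001]
ft_force: [0.3, -0.1, -2.5]
width: 0.613
pos [0.4407 0.401  0.1688] yaw 96.21 tilt z [-0.    -0.001 -1.   ] | shift now [0.004 0.002 0.627] | turn -0.01 | shift after turn [0.004 0.002 0.627]
```

View pics/s3.png

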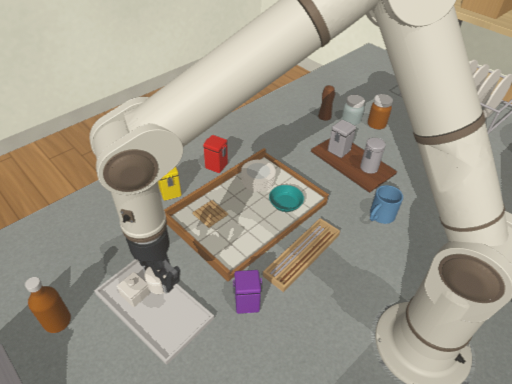

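The round dish is held upright at (157,278) above the near half of the tray, and the trivet is bare at (211,213). Next I lower it.

```bash
python3 -m pendant '{"fingers":[1,1,1,1,1,1,1,1,1,1,1],"offset":[[0.004,0,0.05],[0,0,0.1],[0,0,0.1],[0,0,0.1],[0,0,0.1],[0,0,0.08],[0,0,0.05],[0,0,0.02],[0,0,0.01],[0,0,0],[0,0,0]],"dr":[[0,0,0],[0,0,0],[0,0,0],[0,0,0],[0,0,0],[0,0,0],[0,0,0],[0,0,0],[0,0,0],[0,0,0],[0,0,0]]}'
python3 - <<'E'
from h import *
go(.441,.402,.012,96.5)
d=get_image("side");hsv=cv2.cvtColor(d["image"],cv2.COLOR_RGB2HSV);z=cloud(d)[...,2]
m=box(d,190,234,195,233)&(hsv[...,1]>75)&(hsv[...,0]<30)&(z>.03)
m=cv2.morphologyEx(m.astype(np.uint8),cv2.MORPH_CLOSE,np.ones((5,5)))
print("trivet side",rect(d,m,.038))
E
```

```text
time: 26.7
position: [0.4408, 0.4034, 0.0178]
tcp_rot: [2.096, 2.34, 0.003]
ft_force: [-0.3, 0.3, -2.3]
width: 0.612
pos [0.4408 0.4034 0.0178] yaw 96.3 tilt z [ 0.001  0.001 -1.   ] | shift now [-0.006  0.     0.023] | turn -0.007 | shift after turn [-0.006  0.     0.023]
trivet side [array([617.4, 130.3]), array([75.1, 73.9]), np.float64(0.9), 71]
```

```bash
python3 -m pendant '{"fingers":[1,1,1,1,1],"offset":[[-0.006,0,0.008],[0,0,0.007],[0,0,0.006],[0,0,0],[0,0,0]],"dr":[[0,0,0],[0,0,0],[0,0,0],[0,0,0],[0,0,0]]}'
python3 -m pendant '{"fingers":[0.2,0,0,0,0,0,0,0,0,0,0,0],"offset":[[0,0,0],[0,0,0],[0,0,0],[0,0,0],[0,0,-0.04],[0,0,-0.1],[0,0,-0.12],[0,0,-0.12],[0,0,-0.12],[0,0,-0.08],[0,0,0],[0,0,0]],"dr":[[0,0,0],[0,0,0],[0,0,0],[0,0,0],[0,0,0],[0,0,0],[0,0,0],[0,0,0],[0,0,0],[0,0,0],[0,0,0],[0,0,0]]}'
python3 - <<'E'
from h import *
go(.5594,.4243,.012,97)
t=get_image("top");cv2.imwrite("pics/t4.png",cv2.resize(t["image"][140:290,90:330],None,fx=3,fy=3)[:,:,::-1]);np.savez("t4.npz",**t)
E
```

```text
time: 27.25
position: [0.4407, 0.4011, 0.0121]
tcp_rot: [2.096, 2.339, 0.0]
ft_force: [-1.2, -3.1, 5.9]
width: 0.616
time: 28.45
position: [0.4407, 0.4013, 0.1572]
tcp_rot: [2.096, 2.34, 0.002]
ft_force: [-0.0, -0.3, -0.5]
width: 0.998
pos [0.4407 0.4013 0.1572] yaw 96.3 tilt z [ 0.001  0.    -1.   ] | shift now [0.039 0.481 0.582] | turn -0.025 | shift after turn [0.034 0.482 0.581]
```

View pics/t4.png

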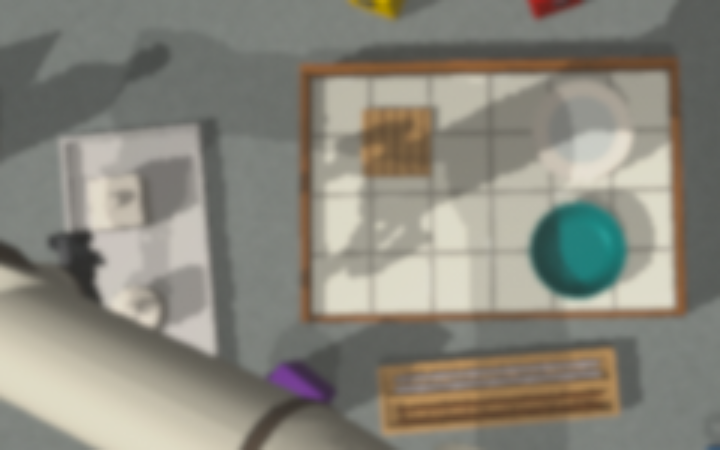

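The round dish stands on the tray's near half at crop (137,307), the square dish is at (117,202), and the bare trivet at (397,142). I'll measure the trivet now that it's unobstructed, and then go to the square dish.

```bash
python3 - <<'E'
from h import *
t=dict(np.load("t4.npz"));hsv=cv2.cvtColor(t["image"],cv2.COLOR_RGB2HSV)
m=box(t,200,245,168,206)&(hsv[...,1]>75)&(hsv[...,0]<30)
m=cv2.morphologyEx(m.astype(np.uint8),cv2.MORPH_CLOSE,np.ones((5,5)));print("trivet top",rect(t,m,.038))
E
python3 -m pendant '{"fingers":[0,0,0,0,0,0,0,0],"offset":[[0,0.08,0],[0.01,0.1,0],[0.01,0.1,0],[0.01,0.1,0],[0.008,0.08,0],[0,0.02,0],[0,0,0],[0,0,0]],"dr":[[0,0,0],[0,0,0],[0,0,-0.02],[0,0,0],[0,0,0],[0,0,0],[0,0,0],[0,0,0]]}'
python3 -m pendant '{"fingers":[0,0,0,0,0,0,0,0,0,0],"offset":[[0,0,0.05],[0,0,0.1],[0,0,0.1],[0,0,0.1],[0,0,0.1],[0,0,0.08],[0,0,0.03],[0,0,0],[0,0,0],[0,0,0]],"dr":[[0,0,0],[0,0,0],[0,0,0],[0,0,0],[0,0,0],[0,0,0],[0,0,0],[0,0,0],[0,0,0],[0,0,0]]}'
python3 - <<'E'
from h import *
go(.5594,.4243,.012,97)
E
```

```text
trivet top [array([624.3, 129.6]), array([70.7, 73.3]), np.float64(0.2), 83]
time: 29.3
position: [0.5569, 0.4244, 0.1557]
tcp_rot: [-2.082, -2.351, 0.003]
ft_force: [0.7, -0.3, -0.0]
width: 1.0
time: 30.3
position: [0.5594, 0.4253, 0.0182]
tcp_rot: [2.084, 2.35, 0.004]
ft_force: [0.3, 0.4, 0.5]
width: 0.998
pos [0.5594 0.4253 0.0182] yaw 96.88 tilt z [ 0.002  0.002 -1.   ] | shift now [-0.004 -0.     0.025] | turn -0.004 | shift after turn [-0.004 -0.     0.025]
```

```bash
python3 -m pendant '{"fingers":[0,0,0,1,1,1,1,1,1,1,1],"offset":[[-0.004,0,0.012],[0,0,0.012],[0,0,0],[0,0,0],[0,0,0],[0,0,0],[0,0,0],[0,0,0],[0,0,0],[0,0,0],[0,0,0]],"dr":[[0,0,0],[0,0,0],[0,0,0],[0,0,0],[0,0,0],[0,0,0],[0,0,0],[0,0,0],[0,0,0],[0,0,0],[0,0,0]]}' 40
python3 -m pendant '{"fingers":[1,1,1,1,1,1,1,1,1],"offset":[[0,0,-0.03],[0,0,-0.08],[0,0,-0.1],[0,0,-0.1],[0,0,-0.1],[0,0,-0.06],[0,0,-0.03],[0,0,0],[0,0,0]],"dr":[[0,0,0],[0,0,0],[0,0,0],[0,0,0],[0,0,0],[0,0,0.115],[0,0,0.115],[0,0,0],[0,0,0]]}'
python3 -m pendant '{"fingers":[1,1,1,1,1,1,1,1,1,1,1,1,1,1,1,1],"offset":[[-0.04,0.01,0],[-0.09,0.02,0],[-0.1,0.02,0],[-0.1,0.02,0],[-0.1,0.02,0],[-0.1,0.02,0],[-0.1,0.02,0],[-0.1,0.02,0],[-0.1,0.02,0],[-0.1,0.02,0],[-0.1,0.02,0],[-0.1,0.02,0],[-0.053,0.028,0],[0,0,0],[0,0,0],[0,0,0]],"dr":[[0,0,0],[0,0,0],[0,0,0],[0,0,0],[0,0,0],[0,0,0],[0,0,0],[0,0,0],[0,0,0],[0,0,0],[0,0,0],[0,0,0],[0,0,0],[0,0,0],[0,0,0],[0,0,0]]}'
python3 - <<'E'
from h import *
go(.624,.1295,.0445,90.3)
d=get_image("side");cv2.imwrite("pics/s5.png",d["image"][:,:,::-1])
E
```

```text
time: 31.4
position: [0.5586, 0.4236, 0.0107]
tcp_rot: [-2.084, -2.351, -0.0]
ft_force: [-1.1, 0.9, 2.7]
width: 0.628
time: 32.3
position: [0.5589, 0.4232, 0.1363]
tcp_rot: [2.214, 2.228, 0.001]
ft_force: [-0.4, -0.3, -3.2]
width: 0.625
time: 33.9
position: [0.6239, 0.1304, 0.1357]
tcp_rot: [-2.212, -2.229, -0.001]
ft_force: [-0.2, 0.0, -2.1]
width: 0.63
pos [0.6239 0.1304 0.1357] yaw 90.45 tilt z [-0.     0.002 -1.   ] | shift now [-0.004  0.     0.365] | turn 0.005 | shift after turn [-0.003  0.     0.365]
```

View pics/s5.png

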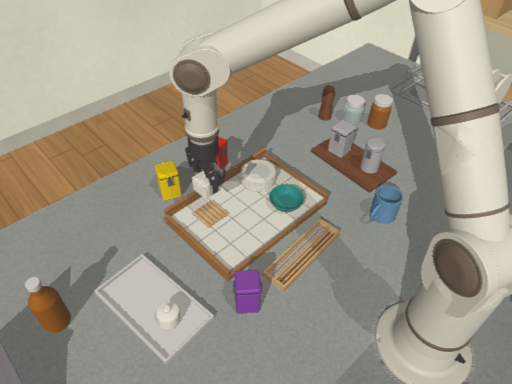

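The square dish is held upright at (203,183) over the trivet, and the round dish stands on the tray at (168,315). Next I lower it.

```bash
python3 -m pendant '{"fingers":[1,1,1,1,1,1,1,1,1],"offset":[[0,0,0.05],[0,0,0.09],[0,0,0.09],[0,0,0.07],[0,0,0.03],[0,0,0.015],[0,0,0],[0,0,0],[0,0,0]],"dr":[[0,0,0],[0,0,0],[0,0,0],[0,0,0],[0,0,0],[0,0,0],[0,0,0],[0,0,0],[0,0,0]]}'
python3 - <<'E'
from h import *
go(.624,.1295,.0437,90.3)
E
```

```text
time: 34.85
position: [0.6255, 0.1282, 0.0504]
tcp_rot: [2.215, 2.226, 0.002]
ft_force: [0.4, -0.7, -2.7]
width: 0.629
pos [0.6255 0.1282 0.0504] yaw 90.28 tilt z [ 0.002  0.    -1.   ] | shift now [ 0.005 -0.006  0.027] | turn -0.001 | shift after turn [ 0.005 -0.006  0.027]
```

```bash
python3 -m pendant '{"fingers":[1,1,1,1,1,0.2,0,0,0,0,0,0,0,0,0,0,0,0,0,0],"offset":[[0.005,-0.005,0.01],[0,0,0.01],[0,0,0.006],[0,0,0],[0,0,0],[0,0,0],[0,0,0],[0,0,0],[0,0,0],[0,0,-0.04],[0,0,-0.1],[0,0,-0.12],[0,0,-0.12],[0,0,-0.12],[0,0,-0.12],[0,0,-0.1],[0,0,-0.08],[0,0,-0.02],[0,0,0],[0,0,0]],"dr":[[0,0,0],[0,0,0],[0,0,0],[0,0,0],[0,0,0],[0,0,0],[0,0,0],[0,0,0],[0,0,0],[0,0,0],[0,0,0],[0,0,0],[0,0,0],[0,0,0],[0,0,0],[0,0,0],[0,0,0],[0,0,0],[0,0,0],[0,0,0]]}'
python3 -m pendant '{"fingers":[0,0,0,0,0,0,0,0,0,0,0,0,0,0,0,0,0,0,0,0],"offset":[[-0.09,-0.01,0],[-0.13,-0.015,0],[-0.13,-0.015,0],[-0.13,-0.015,0],[-0.13,-0.015,0],[-0.13,-0.015,0],[-0.13,-0.015,0],[-0.13,-0.015,0],[-0.13,-0.015,0],[-0.13,-0.015,0],[-0.13,-0.015,0],[-0.13,-0.015,0],[-0.13,-0.015,0],[-0.13,-0.015,0],[-0.13,-0.015,0],[-0.12,0,0],[-0.05,0,0],[0,0,0],[0,0,0],[0,0,0]],"dr":[[0,0,0],[0,0,0],[0,0,0.01],[0,0,0],[0,0,0],[0,0,0],[0,0,0],[0,0,0],[0,0,0],[0,0,0],[0,0,0],[0,0,0],[0,0,0],[0,0,0],[0,0,0],[0,0,0],[0,0,0],[0,0,0],[0,0,0],[0,0,0]]}'
python3 - <<'E'
from h import *
go(.570,-.3925,.0883,90)
t=get_image("top");w=cloud(t);z=w[...,2];cv2.imwrite("pics/t6.png",cv2.resize(t["image"][140:290,90:330],None,fx=3,fy=3)[:,:,::-1]);np.savez("t6.npz",**t)
m=box(t,205,237,172,199)&(z>.072)&(z<.11);print("sqdish on trivet",rect(t,m,.083))
E
```

```text
time: 36.85
position: [0.6228, 0.1288, 0.2468]
tcp_rot: [-2.215, -2.227, 0.002]
ft_force: [-1.3, -0.6, -0.5]
width: 1.002
time: 38.85
position: [0.5697, -0.3879, 0.2478]
tcp_rot: [-2.217, -2.225, -0.002]
ft_force: [-0.1, -0.6, -0.3]
width: 1.0
pos [ 0.5697 -0.3879  0.2478] yaw 90.21 tilt z [ 0.     0.001 -1.   ] | shift now [-0.019  0.001  0.638] | turn 0.007 | shift after turn [-0.018  0.001  0.638]
sqdish on trivet [array([626.7, 131.8]), array([53.1, 53.1]), np.float64(0.2), 65]
```

View pics/t6.png

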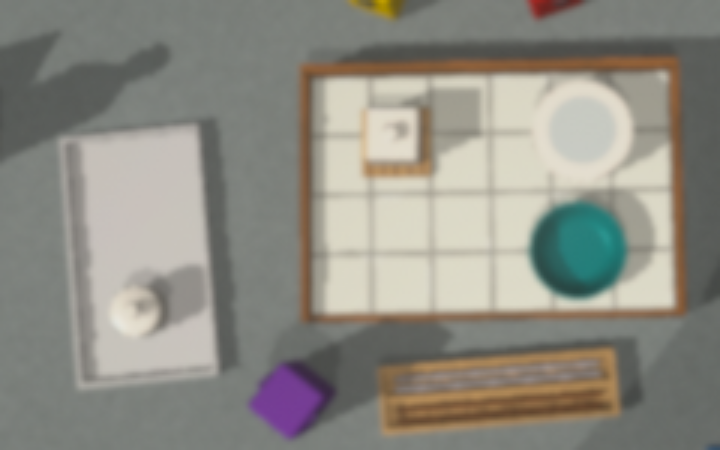

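The square dish is on the trivet (crop (393,135); centre measured about 3 mm from the trivet's). The round dish is on the tray at (136,309), and the plates and bowl are unmoved. Now back for the square canister.

```bash
python3 -m pendant '{"fingers":[0,0,0,0,0,0,0,0,0,0],"offset":[[0,0,0.05],[0,0,0.1],[0,0,0.12],[0,0,0.12],[0,0,0.12],[0,0,0.08],[0,0,0.036],[0,0,0],[0,0,0],[0,0,0]],"dr":[[0,0,0],[0,0,0],[0,0,0],[0,0,0],[0,0,0],[0,0,0],[0,0,0],[0,0,0],[0,0,0],[0,0,0]]}' 60
python3 - <<'E'
from h import *
go(.5698,-.3925,.0883,90)
E
```

```text
time: 39.9
position: [0.5701, -0.3913, 0.0932]
tcp_rot: [2.22, 2.219, 0.001]
ft_force: [0.7, -0.5, -0.8]
width: 0.999
pos [ 0.5701 -0.3913  0.0932] yaw 90.0 tilt z [ 0.003 -0.001 -1.   ] | shift now [-0.005 -0.001  0.019] | turn -0.0 | shift after turn [-0.005 -0.001  0.019]
```

```bash
python3 -m pendant '{"fingers":[0,0,0,1,1,1,1,1,1,1,1],"offset":[[-0.005,0,0.019],[0,0,0],[0,0,0],[0,0,0],[0,0,0],[0,0,0],[0,0,0],[0,0,0],[0,0,0],[0,0,0],[0,0,0]],"dr":[[0,0,0],[0,0,0],[0,0,0],[0,0,0],[0,0,0],[0,0,0],[0,0,0],[0,0,0],[0,0,0],[0,0,0],[0,0,0]]}' 60
python3 -m pendant '{"fingers":[1,1,1,1,1,1,1],"offset":[[0,0,-0.04],[0,0,-0.1],[0,0,-0.12],[0,0,-0.12],[0,0,-0.1],[0,0,-0.06],[0,0,0]],"dr":[[0,0,0],[0,0,0],[0,0,0],[0,0,0],[0,0,0],[0,0,0],[0,0,0]]}'
python3 -m pendant '{"fingers":[1,1,1,1,1,1,1,1,1,1,1,1,1,1,1,1,1,1,1,1],"offset":[[0.05,0,0],[0.1,-0.01,0],[0.12,-0.01,0],[0.12,-0.01,0],[0.12,-0.01,0],[0.12,-0.01,0],[0.12,-0.01,0],[0.12,-0.01,0],[0.12,0,0],[0.12,0,0],[0.12,0,0],[0.12,0,0],[0.12,0,0],[0.12,0,0],[0.12,0,0],[0.1,0,0],[0.06,0,0],[0,0,0],[0,0,0],[0,0,0]],"dr":[[0,0,0],[0,0,0],[0,0,0],[0,0,0],[0,0,0],[0,0,0],[0,0,0],[0,0,0],[0,0,0],[0,0,0],[0,0,0],[0,0,0],[0,0,0],[0,0,0],[0,0,0],[0,0,0],[0,0,0],[0,0,0],[0,0,0],[0,0,0]]}'
python3 - <<'E'
from h import *
go(.555,.0755,.1041,90)
E
```

```text
time: 41.0
position: [0.5688, -0.3922, 0.087]
tcp_rot: [2.221, 2.221, -0.001]
ft_force: [-2.3, 0.6, 5.3]
width: 0.679
time: 41.7
position: [0.5702, -0.3925, 0.224]
tcp_rot: [2.219, 2.219, 0.002]
ft_force: [0.5, -0.2, -3.3]
width: 0.678
time: 43.7
position: [0.5513, 0.0734, 0.2209]
tcp_rot: [2.224, 2.219, -0.002]
ft_force: [0.4, -0.7, -2.2]
width: 0.676
pos [0.5513 0.0734 0.2209] yaw 89.87 tilt z [-0.001 -0.001 -1.   ] | shift now [0.009 0.015 0.467] | turn -0.005 | shift after turn [0.008 0.015 0.467]
```

```bash
python3 -m pendant '{"fingers":[1,1,1,1,1,1,1,1,1],"offset":[[0,0.012,0.04],[0,0,0.1],[0,0,0.1],[0,0,0.1],[0,0,0.06],[0,0,0.04],[0,0,0],[0,0,0],[0,0,0]],"dr":[[0,0,0],[0,0,0],[0,0,0],[0,0,0],[0,0,0],[0,0,0],[0,0,0],[0,0,0],[0,0,0]]}'
python3 - <<'E'
from h import *
go(.555,.0755,.1035,90)
E
```

```text
time: 44.6
position: [0.5553, 0.0757, 0.1127]
tcp_rot: [2.221, 2.22, 0.003]
ft_force: [-0.2, 0.5, -2.5]
width: 0.674
pos [0.5553 0.0757 0.1127] yaw 90.0 tilt z [ 0.002  0.    -1.   ] | shift now [-0.001 -0.001  0.037] | turn -0.0 | shift after turn [-0.001 -0.001  0.037]
```

```bash
python3 -m pendant '{"fingers":[1,1,1,1,1,1],"offset":[[0,0,0.012],[0,0,0.01],[0,0,0.008],[0,0,0.004],[0,0,0],[0,0,0]],"dr":[[0,0,0],[0,0,0],[0,0,0],[0,0,0],[0,0,0],[0,0,0]]}'
```

```text
time: 45.2
position: [0.5544, 0.0754, 0.1031]
tcp_rot: [2.221, 2.221, 0.0]
ft_force: [0.3, -0.2, -2.5]
width: 0.674
```

```bash
python3 -m pendant '{"fingers":[1,1,1],"offset":[[0,0,0.004],[0,0,0],[0,0,0]],"dr":[[0,0,0],[0,0,0],[0,0,0]]}';python3 -m pendant '{"fingers":[1,1,1],"offset":[[0,0,0.003],[0,0,0],[0,0,0]],"dr":[[0,0,0],[0,0,0],[0,0,0]]}'
```

```text
time: 45.5
position: [0.5544, 0.0755, 0.103]
tcp_rot: [2.221, 2.221, -0.0]
ft_force: [-2.9, -0.4, 6.2]
width: 0.683
time: 45.8
position: [0.5544, 0.0755, 0.1029]
tcp_rot: [2.221, 2.221, -0.001]
ft_force: [-4.8, -2.2, 12.5]
width: 0.678
```

```bash
python3 -m pendant '{"fingers":[1,0.2,0,0,0,0,0,0,0,0,0,0,0,0],"offset":[[0,0,-0.005],[0,0,0],[0,0,0],[0,0,0],[0,0,0],[0,0,-0.04],[0,0,-0.1],[0,0,-0.12],[0,0,-0.12],[0,0,-0.12],[0,0,-0.06],[0,0,-0.03],[0,0,0],[0,0,0]],"dr":[[0,0,0],[0,0,0],[0,0,0],[0,0,0],[0,0,0],[0,0,0],[0,0,0],[0,0,0],[0,0,0],[0,0,0],[0,0,0],[0,0,0],[0,0,0],[0,0,0]]}'
python3 -m pendant '{"fingers":[0,0,0,0,0,0,0,0,0,0,0,0,0,0,0,0,0,0,0,0],"offset":[[-0.07,-0.017,0],[-0.12,-0.025,0],[-0.12,-0.025,0],[-0.12,-0.025,0],[-0.12,-0.025,0],[-0.12,-0.025,0],[-0.12,-0.025,0],[-0.12,-0.025,0],[-0.12,-0.025,0],[-0.12,-0.025,0],[-0.12,-0.025,0],[-0.12,-0.025,0],[-0.12,-0.025,0],[-0.12,-0.025,0],[-0.12,-0.025,0],[-0.12,-0.025,0],[0,-0.025,0],[0,0,0],[0,0,0],[0,0,0]],"dr":[[0,0,0],[0,0,0],[0,0,0],[0,0,0],[0,0,0],[0,0,0],[0,0,0],[0,0,0],[0,0,0],[0,0,0],[0,0,0],[0,0,0],[0,0,0],[0,0,0],[0,0,0],[0,0,0],[0,0,0],[0,0,0],[0,0,0],[0,0,0]]}'
python3 -m pendant '{"fingers":[0,0,0,0,0,0,0,0,0,0],"offset":[[0,0,0.05],[0,0,0.1],[0,0,0.12],[0,0,0.12],[0,0,0.1],[0,0,0.08],[0,0,0.02],[0,0,0],[0,0,0],[0,0,0]],"dr":[[0,0,0],[0,0,0],[0,0,0],[0,0,0],[0,0,0],[0,0,0],[0,0,0],[0,0,0],[0,0,0],[0,0,0]]}' 60
python3 - <<'E'
from h import *
go(.4502,-.3926,.0910,90)
E
```

```text
time: 47.2
position: [0.5537, 0.075, 0.2489]
tcp_rot: [-2.221, -2.221, 0.002]
ft_force: [-0.8, -0.1, 0.6]
width: 1.004
time: 49.2
position: [0.4508, -0.3904, 0.2498]
tcp_rot: [-2.218, -2.224, -0.001]
ft_force: [0.4, -0.0, -0.2]
width: 0.996
time: 50.2
position: [0.451, -0.3925, 0.1038]
tcp_rot: [2.22, 2.22, 0.0]
ft_force: [-0.4, -0.8, 0.7]
width: 1.004
pos [ 0.451  -0.3925  0.1038] yaw 90.01 tilt z [ 0.002 -0.001 -1.   ] | shift now [-0.    -0.003  0.051] | turn 0.0 | shift after turn [-0.    -0.003  0.051]
```

```bash
python3 -m pendant '{"fingers":[0,0,0,0,1,1,1,1,1,1,1,1],"offset":[[0,-0.003,0.03],[0,0,0.02],[0,0,0],[0,0,0],[0,0,0],[0,0,0],[0,0,0],[0,0,0],[0,0,0],[0,0,0],[0,0,0],[0,0,0]],"dr":[[0,0,0],[0,0,0],[0,0,0],[0,0,0],[0,0,0],[0,0,0],[0,0,0],[0,0,0],[0,0,0],[0,0,0],[0,0,0],[0,0,0]]}' 60
python3 -m pendant '{"fingers":[1,1,1,1,1,1,1,1,1,1],"offset":[[0,0,-0.04],[0,0,-0.1],[0,0,-0.12],[0,0,-0.12],[0,0,-0.12],[0,0,-0.12],[0,0,-0.08],[0,0,-0.06],[0,0,0],[0,0,0]],"dr":[[0,0,0],[0,0,0],[0,0,0],[0,0,0],[0,0,0],[0,0,0],[0,0,0],[0,0,0],[0,0,0],[0,0,0]]}'
python3 -m pendant '{"fingers":[1,1,1,1,1,1,1,1,1,1,1,1,1,1,1,1,1,1,1,1],"offset":[[0.06,0.02,0],[0.1,0.02,0],[0.13,0.02,0],[0.13,0.02,0],[0.13,0.02,0],[0.13,0.02,0],[0.13,0.02,0],[0.13,0.02,0],[0.13,0.02,0],[0.13,0.02,0],[0.13,0.02,0],[0.13,0.02,0],[0.13,0.02,0],[0.13,0.02,0],[0.13,0.02,0],[0.13,0.02,0],[0.13,0.02,0],[0.1,0.02,0],[0.05,0.02,0],[0,0.018,0]],"dr":[[0,0,0],[0,0,0],[0,0,0],[0,0,0],[0,0,0],[0,0,0],[0,0,0],[0,0,0],[0,0,0],[0,0,0],[0,0,0],[0,0,0],[0,0,0],[0,0,0],[0,0,0],[0,0,0],[0,0,0],[0,0,0],[0,0,0],[0,0,0]]}'
python3 - <<'E'
from h import *
go(.5498,.1733,.1067,90)
E
```

```text
time: 51.4
position: [0.4492, -0.3925, 0.0907]
tcp_rot: [2.221, 2.221, -0.001]
ft_force: [-2.4, 0.7, 6.0]
width: 0.655
time: 52.4
position: [0.4489, -0.3919, 0.2793]
tcp_rot: [-2.221, -2.221, 0.0]
ft_force: [-0.2, 0.2, -3.5]
width: 0.658
time: 54.4
position: [0.5469, 0.1769, 0.2791]
tcp_rot: [-2.213, -2.226, 0.001]
ft_force: [-0.7, 0.4, -3.1]
width: 0.656
pos [0.5469 0.1769 0.2791] yaw 90.34 tilt z [-0.002  0.002 -1.   ] | shift now [-0.016  0.013  0.69 ] | turn 0.012 | shift after turn [-0.014  0.012  0.69 ]
```

```bash
python3 -m pendant '{"fingers":[1,1,1,1,1,1,1,1,1,1,1],"offset":[[0,0,0],[0,0,0.05],[0,0,0.1],[0,0,0.12],[0,0,0.12],[0,0,0.12],[0,0,0.09],[0,0,0.04],[0,0,0],[0,0,0],[0,0,0]],"dr":[[0,0,0],[0,0,0],[0,0,0],[0,0,0],[0,0,0],[0,0,0],[0,0,0],[0,0,0],[0,0,0],[0,0,0],[0,0,0]]}'
python3 - <<'E'
from h import *
go(.5498,.1733,.1065,90)
E
```

```text
time: 55.5
position: [0.5499, 0.1732, 0.1214]
tcp_rot: [2.221, 2.22, 0.003]
ft_force: [-0.8, 0.4, -2.2]
width: 0.653
pos [0.5499 0.1732 0.1214] yaw 89.98 tilt z [ 0.002  0.001 -1.   ] | shift now [ 0.   -0.    0.06] | turn -0.001 | shift after turn [ 0.   -0.    0.06]
```

```bash
python3 -m pendant '{"fingers":[1,1,1,1,1,1],"offset":[[0,0,0.02],[0,0,0.02],[0,0,0.01],[0,0,0.007],[0,0,0],[0,0,0]],"dr":[[0,0,0],[0,0,0],[0,0,0],[0,0,0],[0,0,0],[0,0,0]]}'
python3 -m pendant '{"fingers":[1,1,1],"offset":[[0,0,0.003],[0,0,0],[0,0,0]],"dr":[[0,0,0],[0,0,0],[0,0,0]]}'
```

```text
time: 56.1
position: [0.5487, 0.1733, 0.1067]
tcp_rot: [2.221, 2.222, -0.0]
ft_force: [-2.2, -0.6, 6.0]
width: 0.656
time: 56.4
position: [0.5487, 0.1735, 0.1067]
tcp_rot: [2.22, 2.221, -0.0]
ft_force: [-4.7, -1.4, 10.9]
width: 0.655
```

Contact with the tile. I release, rise, and move aside so the view is clear.

```bash
python3 -m pendant '{"fingers":[1,0.2,0,0,0,0,0,0,0,0,0,0,0,0],"offset":[[0,0,-0.005],[0,0,0],[0,0,0],[0,0,0],[0,0,0],[0,0,-0.04],[0,0,-0.1],[0,0,-0.12],[0,0,-0.12],[0,0,-0.12],[0,0,-0.06],[0,0,-0.03],[0,0,0],[0,0,0]],"dr":[[0,0,0],[0,0,0],[0,0,0],[0,0,0],[0,0,0],[0,0,0],[0,0,0],[0,0,0],[0,0,0],[0,0,0],[0,0,0],[0,0,0],[0,0,0],[0,0,0]]}'
python3 -m pendant '{"fingers":[0,0,0,0,0,0,0,0,0,0,0,0,0,0,0,0,0,0,0,0],"offset":[[-0.08,0,0],[-0.13,0,0],[-0.13,0,0],[-0.13,0,0],[-0.13,0,0],[-0.13,0,0],[-0.13,0,0],[-0.13,0,0],[-0.13,0,0],[-0.13,0,0],[-0.13,0,0],[-0.13,0,0],[-0.13,0,0],[-0.13,0,0],[-0.13,0,0],[-0.13,0,0],[-0.13,0,0],[-0.05,0,0],[0,0,0],[0,0,0]],"dr":[[0,0,0],[0,0,0],[0,0,0],[0,0,0],[0,0,0],[0,0,0],[0,0,0],[0,0,0],[0,0,0],[0,0,0],[0,0,0],[0,0,0],[0,0,0],[0,0,0],[0,0,0],[0,0,0],[0,0,0],[0,0,0],[0,0,0],[0,0,0]]}'
python3 - <<'E'
from h import *
t=get_image("top");s=get_image("side");z=cloud(t)[...,2]
for n,b in(("rnd",(190,221,195,225)),("sq",(222,252,195,225))):
    m=box(t,*b)&(z>.128);vs,us=np.nonzero(m);print(n,rect(t,m,.135)," mean",rays(t,np.c_[us,vs],.135)[:,:2].mean(0).round(4))
m=box(t,205,237,172,199)&(z>.072)&(z<.11);print("sqdish",rect(t,m,.083))
t0=dict(np.load("top0.npz"))
for n,b in(("plates",(265,305,163,203)),("bowl",(265,302,203,240))):
    print(n,np.abs(t["image"].astype(int)-t0["image"])[b[2]:b[3],b[0]:b[1]].mean().round(2))
im=np.zeros((600,800,3),np.uint8);im[:384,:512]=s["image"];im[390:600,0:480]=cv2.resize(t["image"][155:260,90:330],None,fx=2,fy=2)
im[310:590,515:795]=cv2.resize(s["image"][180:250,180:250],None,fx=4,fy=4);cv2.imwrite("pics/c7.png",im[:,:,::-1])
print(sensors.sense()["ft_force"].round(1),sensors.sense()["time"])
E
```

```text
time: 57.8
position: [0.5483, 0.1724, 0.2526]
tcp_rot: [-2.221, -2.221, 0.003]
ft_force: [0.0, -0.2, -0.4]
width: 1.002
time: 59.8
position: [0.5491, -0.3772, 0.253]
tcp_rot: [-2.218, -2.222, -0.002]
ft_force: [0.5, 1.1, 0.4]
width: 1.001
rnd [array([549.4, 172.2]), array([55.3, 54.6]), np.float64(45.6), 59]  mean [0.5496 0.1712]
sq [array([555.5,  81.4]), array([57.5, 63.2]), np.float64(4.3), 72]  mean [0.5557 0.0814]
sqdish [array([626.7, 131.8]), array([53.1, 53.1]), np.float64(0.2), 65]
plates 1.16
bowl 0.95
[-0.6  0.3 -0.3] 59.9
```

View pics/c7.png

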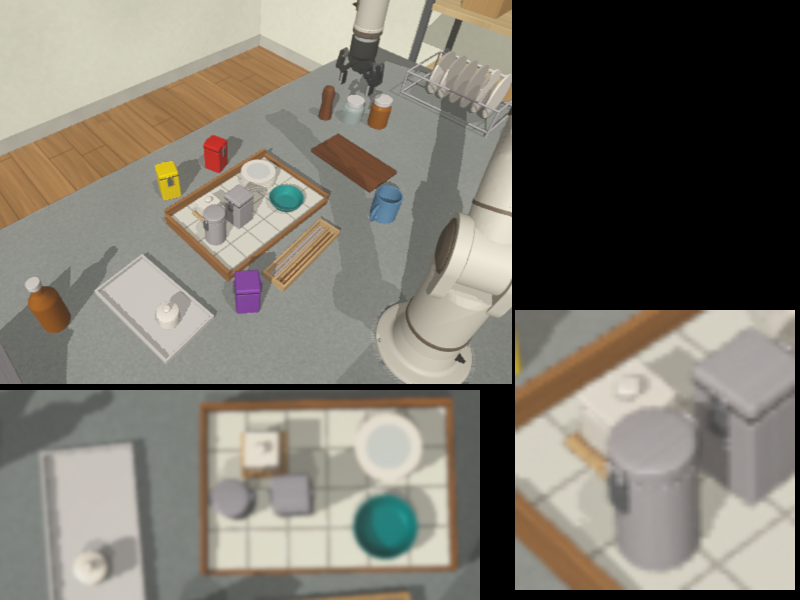

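Everything is where it should be: the canisters are back at side (214,224) and (239,205), the square dish is on the trivet behind them, and the round dish is on the tray at (168,315).

```bash
python3 -c "
from rig import hand_in
print(hand_in())"
```

```text
the job is handed in; nothing more can be done
None
```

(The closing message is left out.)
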